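# Bring the funnel boom out over the beaker and hold it

### The arm

A 7-joint arm with a two-finger parallel gripper is mounted at the origin on the work surface. World frame = base frame: x ahead of the robot, y to its left, z up, the work surface at z = 0. Lengths are in m, angles in rad, forces in N, time in s.
With the tool pointing down it reaches from about 0.35 to 0.9 m from the base axis. Payload 19.9 kg.
Tool frame: the origin (TCP) lies at the very end of the fingers, on their centre line; the grasp point (between the pads) lies 19 mm behind it (grasp_offset is the distance from the TCP to the grasp point, in m); z points along the fingers, y is the direction in which the jaws open and shut (so a half turn about z gives the same grasp; the last joint's range is limited). The gripper opens to 94 mm and grips with 3 to 60 N. Pads are 16 mm wide; open, the fingers measure 119 mm over their backs; the gripper's body (75 mm by 177 mm) begins 78 mm behind the grasp point.
Start: joints at [-0.042, 0.417, -0.01, 1.614, 0.005, 1.111, -0.053], TCP at [0.625, 0, 0.205] pointing down, gripper open.
Joint ranges: [-2.81, 2.81], [-0.39, 2.02], [-1.27, 1.25], [0.06, 2.57], [-1.19, 4.33], [0.19, 2], [-2.82, 2.82]. Speed limits (rad/s): [1.89, 1.89, 2.39, 2.39, 3.01, 3.01, 3.01].

### API

Orientations are given as [roll, pitch, yaw] about the fixed x, y, z axes, in that order (R = Rz(yaw) Ry(pitch) Rx(roll)).
In Python, from bench import * gives the robot as it stands. The module is installed in compiled form; this text tells all that it offers. Calls block until the motion is done:
- move_pose(position, orientation): joint-space move of the TCP to a pose.
- move_linear(position, orientation=None, rate=0.15): straight line of the TCP; orientation=None keeps the orientation; rate is the mean speed in m/s.
- move_j(angles): joint-space move.
- set_gripper(opening, force=None): finger opening in m; force is the grip in N (None keeps the last); returns when the fingers have stopped.
- hold(seconds).
- inverse_kinematics(position, orientation): joint angles nearest the present ones, or None.
- snapshot(name): name is "scene" or "side" or "wrist"; returns (picture, depth): 400x640x3 uint8, red, green, blue; 400x640 float32, m along the optical axis (not along the pixel's ray), 0 where there is no reading.
- camera_params(name): a dict with "K" (3x3 intrinsics, pixels), "T" (4x4, takes a point from camera to world coordinates). Camera axes: x right, y up, looking along -z (the intrinsics and any distortion apply to the point x, -y, -z); pixel columns grow to the right and rows downward; lengths in m; the calibration is good to about 2 mm. A picture is of the moment at which its call begins: read the wrist's pose just before it. camera_params takes no time and is no camera call; for the wrist camera it gives the pose at the moment of the call.
A pose or a line that the arm cannot do raises Unreachable and nothing moves.
- close_job(): hands the job in, once; it reports no verdict.
Readings, each from a call of its own:
- read_time(): time.
- read_joints(): joint angles.
- read_qvel(): joint speeds.
- read_effort(): joint torques, N m.
- read_position(): TCP position.
- read_tool_rot(): TCP orientation.
- read_wrist_force(): force on the tool from outside, world axes, zero at the start.
- read_ft_torque(): the same for the moment, N m.
- read_width(): finger opening in m.
Only numpy, scipy, OpenCV 4.12 (cv2) and the standard library are available. Lean on these libraries where they do the work, as an engineer would, in place of code of your own. Each camera call takes 0.05 s, during which the arm holds its last target.

### The job

Get the filling place ready and hold the funnel for me while I pour. Take the empty beaker out of the blue tray and stand it upright on the bench midway between the amber jar and the white jar, which is exactly where the funnel will come; then take the boom's black grip, squeeze its red lock button in, draw the arm out until the orange pointer is on the white line of the green set-mark on the scale, and finish while still holding it there with the button squeezed, because the arm springs back if it is let go. Leave the jars and everything else on the bench and in the tray where they are.

Things in the scene. Friction and masses are not known exactly. Their poses are not given: they have to be found in the camera images.
- beaker: empty clear glass beaker, white rim and graduations: 52 mm outside, 70 mm tall, wall 2 mm, about 50 g; origin at the centre of its underside, z up. It starts upright on the floor of the blue tray, 25 mm or more free all round for the fingers. Plain round side, grip it across any diameter; the drawn pouring lip touches nothing.
- tray: dark blue storage tray fixed to the bench, 420 (its x) x 310 (its y) x 75 mm tall, wall 6 mm, floor 6 mm thick, rim 15 mm wide outside. Origin at the centre of its underside. Beaker, flask and spare funnel stand in it, in any order, 100 mm or more apart (axes).
- amber_bottle: amber glass jar, 56 mm across, 85 mm tall, black cap. Origin at the centre of its underside. One of the two jars that mark the filling place; it may be the nearer or the farther one.
- white_jar: white plastic jar, 56 mm across, 70 mm tall, blue cap. Origin at the centre of its underside. The other jar that marks the filling place; the two stand about 200 mm apart (axes), one on each side of the line along which the funnel travels.
- drop_point (a point): point on the bench top plumb under the funnel spout when the pointer is on the set-mark: where the beaker's axis belongs. Midway between the two jars (within 4 mm); not drawn on the bench.
- stand: boom stand, fixed: grey base plate 150 x 240 x 15 mm, steel rod 12 mm thick to 262 mm high (at x 42, y 130 mm), level square boom tube 22 mm thick, 240 mm long, axis 175 mm high, scale on top. Origin on the bench under the tube's mouth. Tube, base and rod lie on its +y side; the arm comes out along its -y, which points to the robot's right within 0.2 rad. Its +x points away from the robot, z up.
- grip (a point): middle of the black upright grip block on the arm's nose, 219 mm above the bench, at mid height of the red button; axes are the stand's; moves with the arm. Block 22 mm (stand x) by 34 mm (y), top 24 mm above this point, foot 32 mm below; all else within 100 mm of it stays 28 mm or more below this point. Pinch block and button together from above, closing along the stand's x.
- button_face (a point): middle of the outer face of the red lock button on the grip's +x side (away from the robot), 20 mm wide (y), 28 mm high, 8 mm proud of the block when out. From this face to the opposite face of the block: 30 mm, and 25 mm with the button fully in. It moves in towards the stand's -x.
- lock_button (a joint): travel of the red lock button, m: 0 out, 0.005 fully in; the catch is free from 0.004 on. Spring: 2.4 N to start it, 6.4 N fully in; it comes out again when let go. With the button out the catch holds the parked arm fast; there is no other lock along the travel.
- boom: the telescoping arm with grip, button, pointer and funnel. Origin on the bench under its bar (under the tube's mouth when parked), axes the stand's; it slides 0 to 175 mm along the stand's -y and is parked (0) at the start. A return spring pulls it home: 2 N parked, 1 N more per 100 mm, plus 0.4 N friction and 8 N per m/s damping; a grip of 15 to 30 N holds it.
- pointer (a point): middle of the orange pointer bar (44 mm wide, across the tube) that rides with the arm in the slot along the tube's top, 192 mm high, over a cream scale with 10 mm divisions. It sits 230 mm behind the grip (stand +y), 205 mm behind the tube's mouth when parked, and comes towards the mouth as the arm is drawn out.
- mark_line (a point): middle between the white lines on the two green set-mark clips (10 mm wide, one on each edge of the scale), fixed 105 to 155 mm from the parked pointer towards the tube's mouth; axes are the stand's. The pointer is on the mark when level with this point along the stand's y: the arm moves out by that difference.
- spout (a point): lower end of the stem of the glass funnel that hangs in a ring on the arm's nose: 90 mm above the bench, 60 mm farther out (stand -y) than the grip. Funnel mouth 62 mm across, 179 mm high. Moves with the arm and passes 20 mm above a standing beaker.
- flask: stoppered conical flask, 64 mm across at the foot, 116 mm tall with its stopper, standing in the blue tray. Origin at the centre of its underside. Leave it alone.
- spare_funnel: spare glass funnel standing mouth down in the blue tray, 70 mm across, 95 mm tall. Origin at the centre of its underside. Leave it alone.
- dish: white porcelain evaporating dish, 76 mm across, 30 mm tall, on the bench at the left. Origin at the centre of its underside. Leave it alone.
- timer: white bench timer, 55 x 75 x 22 mm, lying on the bench at the left. Origin at the centre of its underside. Leave it alone.

How it is judged:
By the outcome, as a careful person would: the job done as asked, in the order asked, and still so for the second after the job is handed in, while the arm keeps its last pose, push and grip.
It also fails if it takes over 64 s, if anything falls off the work surface, if the arm or the gripper's body presses on something with over 40 N, if the wrist force passes 120 N, or if a joint passes its speed limit or range.

## Working session

There is one attempt and no reset: what is moved stays moved. The work goes in short steps, each a Python script; the robot and the scene stay as the last script left them, time stands still between calls to the robot, and variables do not carry over. Pictures are saved under pics/ and viewed, and the job is handed in when it is done.

```bash
mkdir -p pics; python3 - <<'E'
from bench import *
import cv2,numpy as np
for n in ["scene","side","wrist"]:
    p=camera_params(n); im,d=snapshot(n)
    cv2.imwrite(f"pics/{n}0.png",im[:,:,::-1]); np.savez(f"pics/{n}0.npz",im=im,d=d,K=p["K"],T=p["T"])
    print(n,{k:(np.round(v,4).tolist() if not isinstance(v,str) else v) for k,v in p.items()})
print(read_time(),read_position(),read_tool_rot(),read_width())
E
```

```text
scene {'K': [[432.8219, 0.0, 317.5924], [0.0, 432.8219, 202.3661], [0.0, 0.0, 1.0]], 'T': [[0.681, -0.3701, 0.6319, 1.2162], [0.7322, 0.3584, -0.5792, -0.6212], [-0.0121, 0.8571, 0.515, 0.7248], [0.0, 0.0, 0.0, 1.0]]}
side {'K': [[415.7564, 0.0, 326.7991], [0.0, 415.7564, 192.446], [0.0, 0.0, 1.0]], 'T': [[-0.9414, 0.2238, -0.2522, 0.2292], [-0.337, -0.647, 0.684, 0.8243], [-0.0101, 0.7289, 0.6845, 0.9248], [0.0, 0.0, 0.0, 1.0]]}
wrist {'K': [[354.6604, 0.0, 320.5448], [0.0, 354.6604, 200.8967], [0.0, 0.0, 1.0]], 'T': [[1.0, -0.0015, 0.0017, 0.6244], [0.0009, 0.9578, 0.2875, 0.0847], [-0.002, -0.2875, 0.9578, 0.3851], [0.0, 0.0, 0.0, 1.0]]}
0.15 [ 6.24711058e-01 -3.73545333e-05  2.04976765e-01] [-3.14064954e+00  1.09955354e-04  1.57080614e+00] 0.09360048573595618
```

View pics/scene0.png

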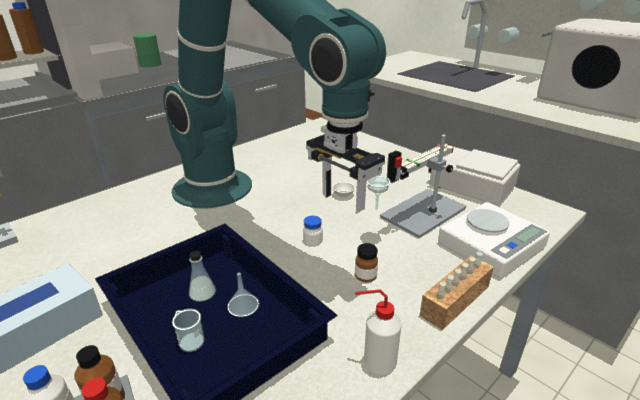

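View pics/side0.png

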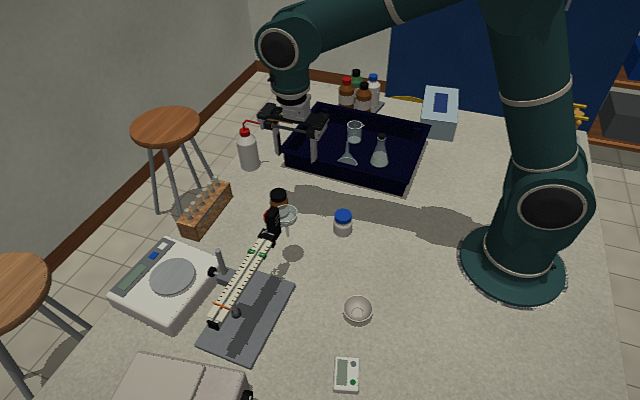

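View pics/wrist0.png

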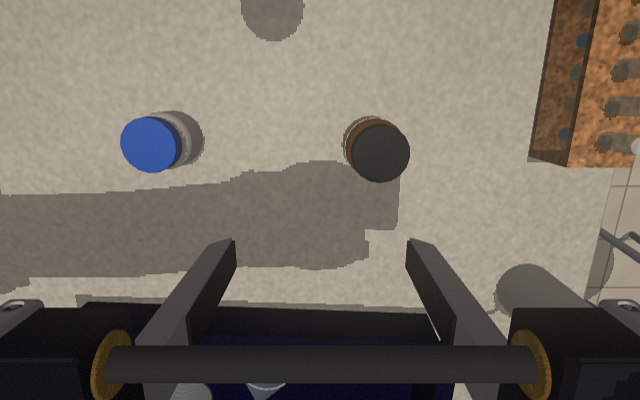

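```bash
python3 - <<'E'
import cv2,numpy as np
s=cv2.imread("pics/scene0.png");d=cv2.imread("pics/side0.png")
def c(im,x,y,w,h,k,n): cv2.imwrite(n,cv2.resize(im[y:y+h,x:x+w],None,fx=k,fy=k,interpolation=cv2.INTER_CUBIC))
c(s,150,230,130,130,5,"pics/c1.png")
c(s,360,120,120,100,6,"pics/c2.png")
c(d,330,100,100,80,7,"pics/c3.png")
c(d,190,180,130,160,4,"pics/c4.png")
E
```

```text
(no output)
```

View pics/c1.png

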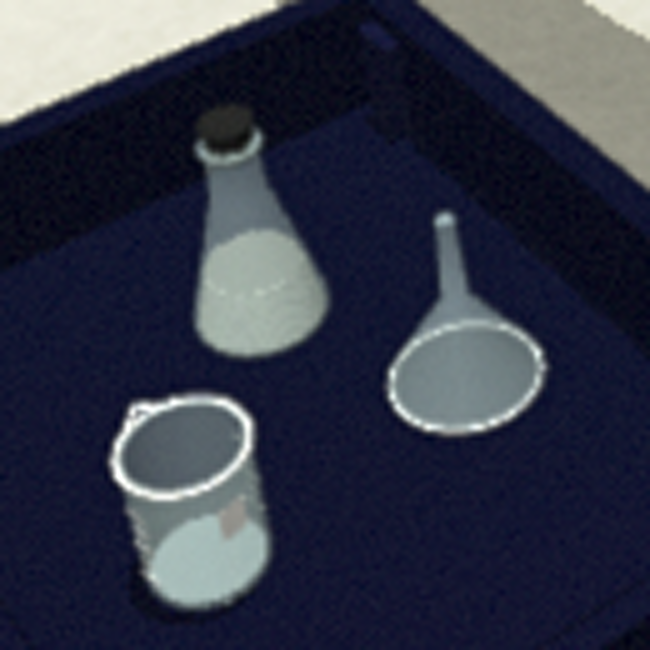

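View pics/c2.png

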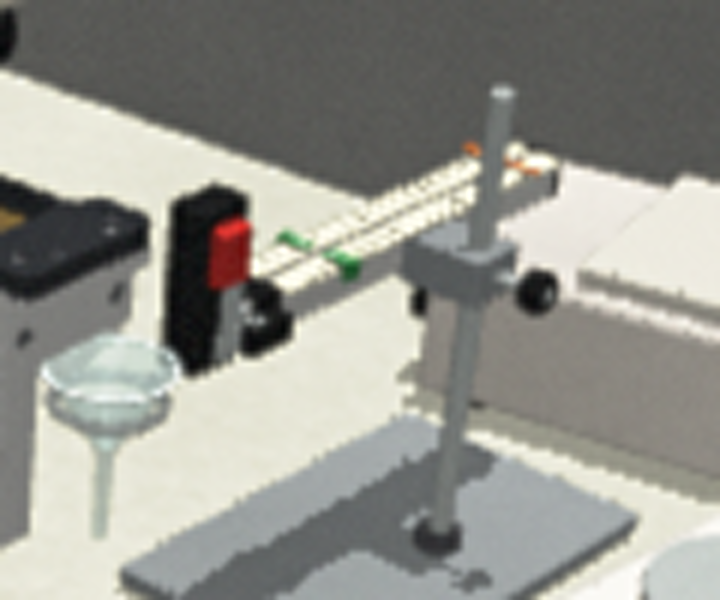

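View pics/c3.png

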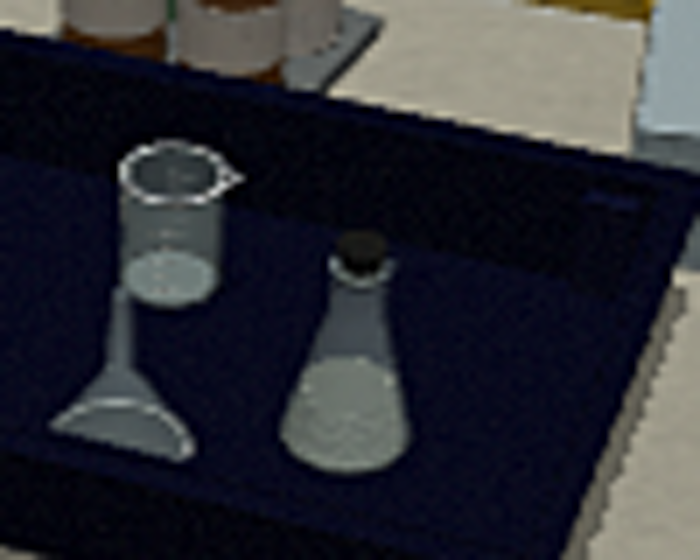

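View pics/c4.png

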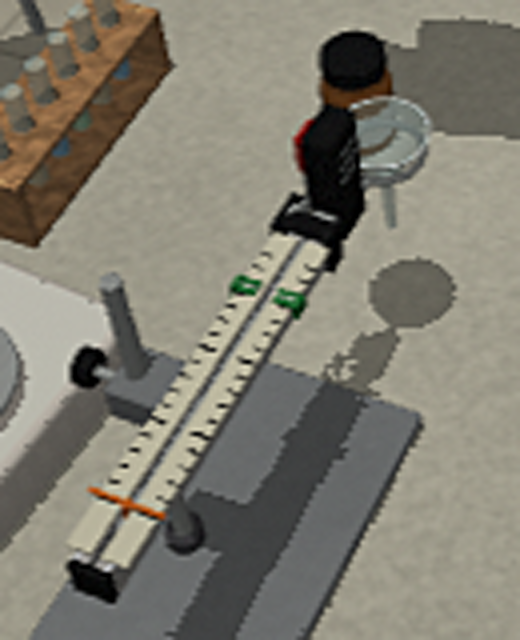

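```bash
cat > h.py <<'E'
import numpy as np
def ray(K,T,u,v):
    d=np.array([(u-K[0,2])/K[0,0],-(v-K[1,2])/K[1,1],-1.]); return T[:3,3],T[:3,:3]@d
def onz(K,T,u,v,z):
    o,d=ray(K,T,u,v); return o+d*(z-o[2])/d[2]
def load(f):
    a=np.load(f); return a['K'],a['T'],a['d']
def proj(K,T,p):
    q=T[:3,:3].T@(np.asarray(p)-T[:3,3]); return K[0,0]*q[0]/-q[2]+K[0,2], K[1,1]*q[1]/q[2]+K[1,2]
E
python3 - <<'E'
from h import *
np.set_printoptions(precision=4,suppress=True)
S=load("pics/scene0.npz")[:2];D=load("pics/side0.npz")[:2];W=load("pics/wrist0.npz")[:2]
z=lambda k,x0,u:x0+(u+.5)/k-.5
print("beaker rim",onz(*S,z(5,150,182),z(5,230,446),.076),onz(*D,z(7,330,172),z(7,100,173),.076))
print("beaker base",onz(*S,z(5,150,209),z(5,230,560),.008),onz(*D,z(7,330,171),z(7,100,278),.008))
print("jars",onz(*W,150.5,144,.07),onz(*W,380,152,.085), onz(*W,119.5,144,.07)-onz(*W,182,144,.07))
print("jars S",onz(*S,313,221,.07),onz(*S,367,250,.085))
print("jars D",onz(*D,343,215,.07),onz(*D,278.5,194.5,.085))
for n,C,a,b,g in(("S",S,(6,360,120,505,160.5),(6,360,120,320,253),(6,360,120,209,192)),("D",D,(4,190,180,128,503),(4,190,180,268,292.5),(4,190,180,333,118))):
    f=lambda t,h:onz(*C,z(t[0],t[1],t[3]),z(t[0],t[2],t[4]),h)
    p=f(a,.192);m=f(b,.192);print(n,p,m,f(g,.243),np.linalg.norm(p-m),np.arctan2(*(m-p)[:2]))
E
```

```text
beaker rim [ 0.5697 -0.3937  0.076 ] [ 0.5697 -0.3943  0.076 ]
beaker base [ 0.5685 -0.3931  0.008 ] [ 0.5687 -0.3972  0.008 ]
jars [0.4731 0.0425 0.07  ] [0.6742 0.038  0.085 ] [-0.0554 -0.0001  0.    ]
jars S [0.4768 0.0386 0.07  ] [0.6784 0.0318 0.085 ]
jars D [0.4691 0.0432 0.07  ] [0.6699 0.04   0.085 ]
S [0.5871 0.4755 0.192 ] [0.5868 0.322  0.192 ] [0.5751 0.2476 0.243 ] 0.15351494662307977 -3.1391923950868343
D [0.5869 0.4721 0.192 ] [0.5811 0.3288 0.192 ] [0.5788 0.2365 0.243 ] 0.1434231687355566 -3.1007216350972446
```

```bash
python3 - <<'E'
from h import *
np.set_printoptions(precision=4,suppress=True)
S=load("pics/scene0.npz")[:2];D=load("pics/side0.npz")[:2];W=load("pics/wrist0.npz")[:2]
z=lambda k,x0,u:x0+(u+.5)/k-.5
print("flask top",onz(*S,z(5,150,228),z(5,230,125),.122),onz(*D,z(7,330,362),z(7,100,248),.122))
print("funnel",onz(*S,z(5,150,467),z(5,230,377),.006),onz(*D,z(7,330,125),z(7,100,435),.006))
for u,v in((225,228),(335,317),(98,277)):print("tray S",onz(*S,u,v,.075))
for u,v in((318,105),(431,124),(408,188),(285,158)):print("tray D",onz(*D,u,v,.075))
from bench import *
print(np.array(inverse_kinematics([.57,-.394,.2],[np.pi,0,np.pi/2])),np.array(inverse_kinematics([.574,.04,.2],[np.pi,0,np.pi/2])))
E
```

```text
flask top [ 0.452  -0.2988  0.122 ] [ 0.4483 -0.2973  0.122 ]
funnel [ 0.5523 -0.2518  0.006 ] [ 0.5524 -0.2653  0.006 ]
tray S [ 0.3444 -0.1581  0.075 ]
tray S [ 0.773  -0.1716  0.075 ]
tray S [ 0.3122 -0.4768  0.075 ]
tray D [ 0.74   -0.4766  0.075 ]
tray D [ 0.3087 -0.4869  0.075 ]
tray D [ 0.3177 -0.1231  0.075 ]
tray D [ 0.7275 -0.1353  0.075 ]
[ 0.4845  0.5467  0.1131  1.4325 -0.0639  1.166   0.6064] [-0.0999  0.3347 -0.0288  1.746   0.0108  1.0611 -0.1323]
```

```bash
python3 - <<'E'
from bench import *
import cv2,numpy as np
R=[np.pi,0,np.pi/2]
move_pose([.5697,-.394,.17],R)
set_gripper(.072,8)
p=camera_params("wrist"); im,d=snapshot("wrist")
cv2.imwrite("pics/w1.png",im[:,:,::-1]); np.savez("pics/w1.npz",im=im,d=d,K=p["K"],T=p["T"])
print(read_time(),read_position(),read_width())
E
```

```text
2.2333 [ 0.56970416 -0.39400273  0.16999017] 0.07189718189701715
```

View pics/w1.png

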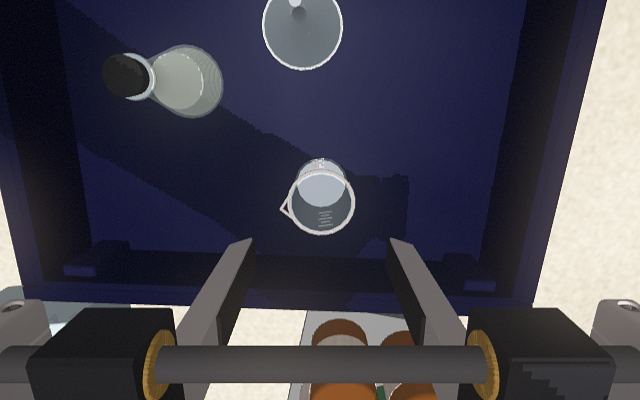

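The wrist view shows the beaker rim centred at about (322,202), between and ahead of the fingers. The flask, at about (150,78), and the funnel, at about (302,30), are well clear.

```bash
python3 - <<'E'
from h import *
W=load("pics/w1.npz")[:2]
b=onz(*W,321.5,202,.076);print(b)
from bench import *
R=[np.pi,0,np.pi/2]
b=(b[:2]+np.array([.5697,-.394]))/2
if abs(b-[.5697,-.394]).max()>.006: raise SystemExit("check")
move_linear([b[0],b[1],.036],R,rate=.12)
print(read_wrist_force())
set_gripper(.045,10)
print(read_time(),read_position(),read_width(),read_wrist_force())
E
```

```text
[ 0.56981849 -0.39247991  0.076     ]
[0.2608744  0.64105438 0.58859203]
3.95 [ 0.56994678 -0.39331662  0.03631683] 0.0520845615170159 [-0.55813513  0.37274366  3.61750363]
```

```bash
python3 - <<'E'
from bench import *
import cv2,numpy as np
R=[np.pi,0,np.pi/2]
p0=read_position()
move_linear([p0[0],p0[1],.25],R,rate=.2)
print(read_width())
def shot(n):
    p=camera_params("wrist"); im,d=snapshot("wrist")
    cv2.imwrite(f"pics/{n}.png",im[:,:,::-1]); np.savez(f"pics/{n}.npz",im=im,d=d,K=p["K"],T=p["T"])
move_pose([.574,-.03,.28],R); hold(.3); shot("w2")
move_pose([.574,.24,.40],R); hold(.3); shot("w3")
print(read_time(),read_width(),read_position())
E
```

```text
0.0519123727952429
8.3667 0.05223478099948694 [0.57414863 0.23949779 0.39988948]
```

View pics/w2.png

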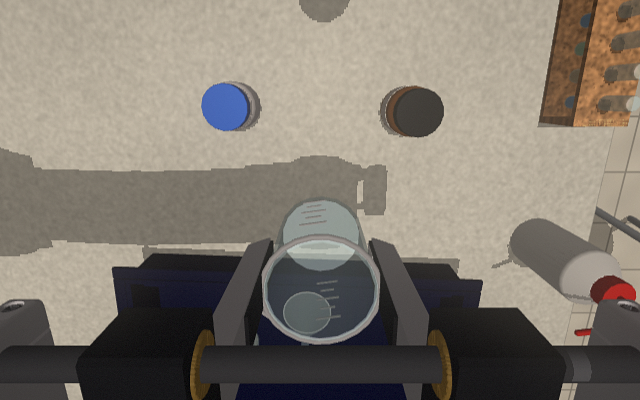

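View pics/w3.png

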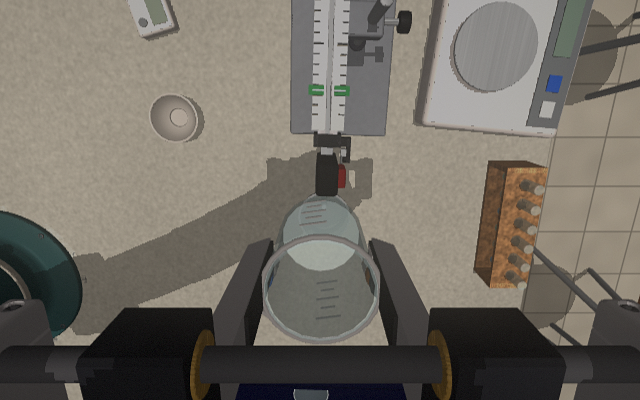

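```bash
python3 - <<'E'
import cv2
im=cv2.imread("pics/w3.png");c=im[70:210,280:380];cv2.imwrite("pics/c5.png",cv2.resize(c,None,fx=5,fy=4.2,interpolation=cv2.INTER_CUBIC)[:600])
im=cv2.imread("pics/w3.png");c=im[75:205,280:380];cv2.imwrite("pics/c5.png",cv2.resize(c,None,fx=4.5,fy=4.5,interpolation=cv2.INTER_CUBIC))
from h import *
np.set_printoptions(precision=4,suppress=True)
for f,h in(("wrist0",0),("w2",1)):
    a=np.load(f"pics/{f}.npz");i=a['im'].astype(int)
    b=(i[:,:,2]>i[:,:,0]+60)&(i[:,:,2]>120); b[:90 if h==0 else 70]=0; b[190:]=0
    n,l,s,ce=cv2.connectedComponentsWithStats(b.astype('u1')); k=1+s[1:,4].argmax();bl=ce[k]
    g=(i.max(2)<75); g[190 if h==0 else 145:]=0; g[:,:330]=0;g[:,460:]=0
    n,l,s,ce2=cv2.connectedComponentsWithStats(g.astype('u1')); k2=1+s[1:,4].argmax();am=ce2[k2]
    w=onz(a['K'],a['T'],*bl,.07);m=onz(a['K'],a['T'],*am,.085)
    print(bl,am,s[k2],w,m,(w+m)/2,m-w)
a=np.load("pics/w2.npz");print("beaker in hand, rim plane", onz(a['K'],a['T'],321,289,.28+.0395),"tcp .574,-.03")
E
```

```text
[147.6439 144.7663] [379.7522 152.7042] [ 351  124   59   59 2728] [0.4705 0.0418 0.07  ] [0.674  0.0374 0.085 ] [0.5723 0.0396 0.0775] [ 0.2035 -0.0044  0.015 ]
[224.0071 106.5438] [417.9015 112.2324] [ 393   89   51   48 1919] [0.4705 0.0418 0.07  ] [0.6732 0.0367 0.085 ] [0.5719 0.0392 0.0775] [ 0.2027 -0.0051  0.015 ]
beaker in hand, rim plane [ 0.5737 -0.0292  0.3195] tcp .574,-.03
```

View pics/c5.png

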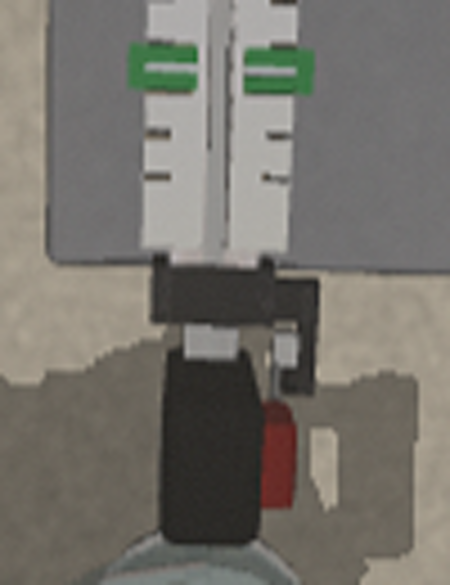

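```bash
python3 - <<'E'
from bench import *
import cv2,numpy as np
from h import *
np.set_printoptions(precision=4,suppress=True)
R=[np.pi,0,np.pi/2]
a=np.load("pics/w3.npz")
print("mark",onz(a['K'],a['T'],328.9,90.1,.191),"grip edge",onz(a['K'],a['T'],326.5,195.3,.243))
move_pose([.574,.34,.40],R); hold(.3)
p=camera_params("wrist"); im,d=snapshot("wrist"); n="w4"
cv2.imwrite(f"pics/{n}.png",im[:,:,::-1]); np.savez(f"pics/{n}.npz",im=im,d=d,K=p["K"],T=p["T"])
cv2.imwrite("pics/c6.png",cv2.resize(im[60:210,270:390,::-1],None,fx=4,fy=4,interpolation=cv2.INTER_CUBIC))
print(read_time(),read_position())
E
```

```text
mark [0.5821 0.3283 0.191 ] grip edge [0.5793 0.2286 0.243 ]
9.2 [0.5742 0.3393 0.4003]
```

View pics/c6.png

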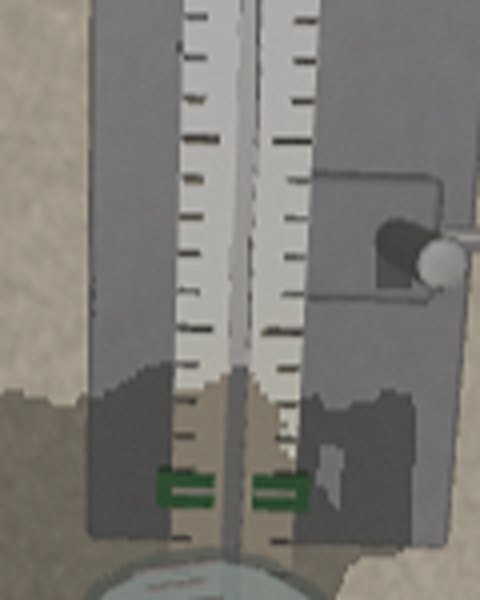

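```bash
python3 - <<'E'
import cv2
im=cv2.imread("pics/w4.png");cv2.imwrite("pics/c7.png",cv2.resize(im[0:90,290:390],None,fx=6,fy=6,interpolation=cv2.INTER_CUBIC))
E
```

```text
(no output)
```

View pics/c7.png

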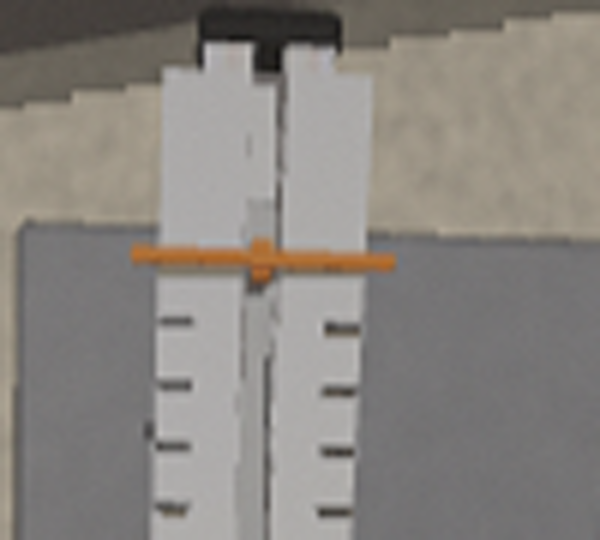

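```bash
python3 - <<'E'
from h import *
np.set_printoptions(precision=4,suppress=True)
a=np.load("pics/w4.npz");K,T=a['K'],a['T']
p=onz(K,T,333.5,42.7,.192);m=onz(K,T,328.75,182.6,.191)
l=onz(K,T,290+132.5/6-.5,254.5/6-.5,.192);r=onz(K,T,290+395.5/6-.5,263/6-.5,.192);print("bar",r-l,np.arctan2(*(r-l)[1::-1]))
print(p,m,p-m)
for th in(.0,.03,.04,.05):
    u=np.array([-np.sin(th)*1,-np.cos(th)]) # stand -y dir
    g=p[:2]+.23*u; d=(m[:2]-p[:2])@u; print(th,"grip",g,"travel",d,"drop",g+u*(d+.06))
E
```

```text
bar [ 0.0442 -0.0013  0.    ] -0.03011122368832757
[0.5867 0.4739 0.192 ] [0.5829 0.3285 0.191 ] [0.0038 0.1453 0.001 ]
0.0 grip [0.5867 0.2439] travel 0.1453423289936151 drop [0.5867 0.0385]
0.03 grip [0.5798 0.244 ] travel 0.1453923838987149 drop [0.5737 0.0387]
0.04 grip [0.5775 0.2441] travel 0.14537999140346147 drop [0.5693 0.0388]
0.05 grip [0.5752 0.2442] travel 0.14535306103021733 drop [0.565  0.0391]
```

```bash
python3 - <<'E'
from bench import *
import cv2,numpy as np
np.set_printoptions(precision=4,suppress=True)
R=[np.pi,0,np.pi/2]
move_pose([.573,.0385,.38],R)
move_linear([.573,.0385,.045],R,rate=.15)
hold(.2);f0=np.array(read_wrist_force())
for z in(.038,.034,.032,.0308,.030):
    move_linear([.573,.0385,z],R,rate=.03); f=np.array(read_wrist_force()); print(z,f-f0,read_position())
    if f[2]-f0[2]>2: break
set_gripper(.072,10); hold(.2)
move_linear([.573,.0385,.22],R,rate=.15)
move_pose([.573,-.03,.28],R);hold(.2)
for n,k in(("wrist","w5"),("scene","s5"),("side","d5")):
    p=camera_params(n); im,d=snapshot(n)
    cv2.imwrite(f"pics/{k}.png",im[:,:,::-1]); np.savez(f"pics/{k}.npz",im=im,d=d,K=p["K"],T=p["T"])
print(read_time())
E
```

```text
0.038 [-0.1005  0.7385 -0.2249] [0.5728 0.0385 0.0377]
0.034 [-0.273  -0.8426 -0.8455] [0.5729 0.0385 0.0338]
0.032 [-0.2824 -0.5985 -0.5088] [0.573  0.0385 0.0319]
0.0308 [-0.4902 -0.2261 -0.5392] [0.573  0.0385 0.0308]
0.03 [-2.1883 -0.2899  4.6266] [0.5731 0.0385 0.0302]
17.3
```

View pics/w5.png

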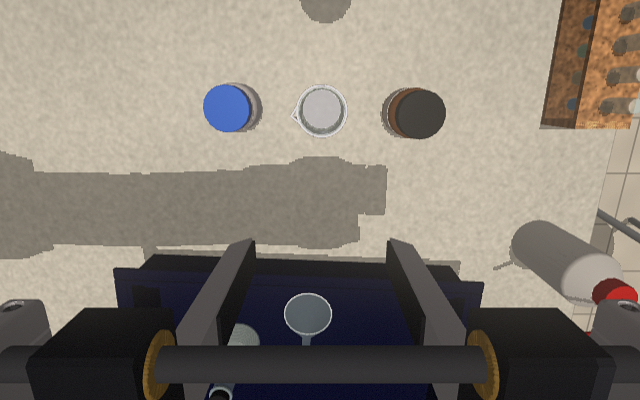

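View pics/d5.png

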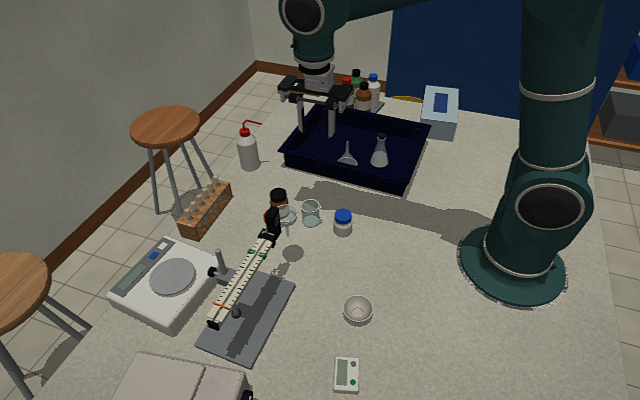

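```bash
python3 - <<'E'
from bench import *
import cv2,numpy as np
from h import *
np.set_printoptions(precision=4,suppress=True)
a=np.load("pics/w5.npz");print("beaker",onz(a['K'],a['T'],322,110.5,.07))
th=.03;R=[np.pi,0,np.pi/2-th]
xs=np.array([np.cos(th),-np.sin(th),0])
g=np.array([.5795,.2445,.201])+.002*xs
move_pose(g+[0,-.02,.13],R); set_gripper(.062,25)
move_linear(g+[0,0,.07],R)
hold(.2)
n="w6";p=camera_params("wrist"); im,d=snapshot("wrist")
cv2.imwrite(f"pics/{n}.png",im[:,:,::-1]); np.savez(f"pics/{n}.npz",im=im,d=d,K=p["K"],T=p["T"])
print(read_time(),read_position(),read_wrist_force())
E
```

```text
beaker [0.5729 0.0394 0.07  ]
19.5417 [0.5819 0.2443 0.2719] [-0.4898  0.0116  1.0596]
```

View pics/w6.png

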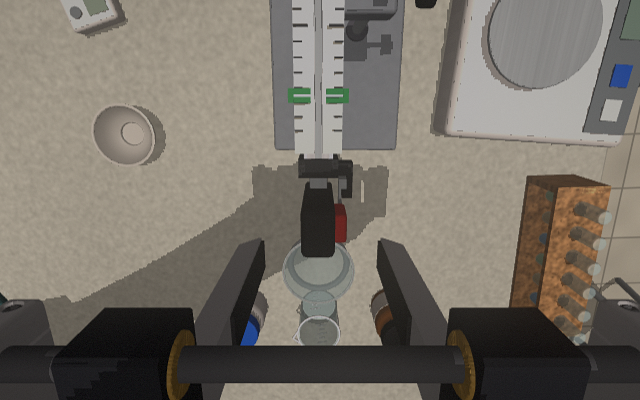

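Wrist view: the grip's top runs from about u 301 to 336 with its near edge at v≈257, and the red button is to its right. The set-mark lines are at (318,96). The beaker sits between the jars.

```bash
python3 - <<'E'
from bench import *
import numpy as np
from h import *
np.set_printoptions(precision=4,suppress=True)
a=np.load("pics/w6.npz");K,T=a['K'],a['T']
print("grip near edge",onz(K,T,318.5,257,.243),"mark",onz(K,T,318.5,96,.191), onz(K,T,301,257,.243)-onz(K,T,336,257,.243))
th=.03;R=[np.pi,0,np.pi/2-th]
xs=np.array([np.cos(th),-np.sin(th),0])
g=np.array([.5795,.2445,.201])+.002*xs
move_linear(g,R,rate=.08); hold(.2); f0=np.array(read_wrist_force())
set_gripper(.02,25); hold(.2)
print(read_time(),read_position(),read_width(),np.array(read_wrist_force())-f0)
E
```

```text
grip near edge [0.5796 0.2283 0.243 ] mark [0.5824 0.328  0.191 ] [-0.0226  0.0007  0.    ]
21.6917 [0.5809 0.2445 0.2011] 0.023455522474607197 [-5.7394 -1.9813  2.3278]
```

```bash
python3 - <<'E'
from bench import *
import cv2,numpy as np
np.set_printoptions(precision=4,suppress=True)
th=.03;R=[np.pi,0,np.pi/2-th]
xs=np.array([np.cos(th),-np.sin(th),0]);u=np.array([-np.sin(th),-np.cos(th),0])
g=np.array([.5795,.2445,.201])+.002*xs
def st(): print(read_time(),read_position(),read_width(),np.array(read_wrist_force()))
move_linear(g+u*.03,R,rate=.04);st()
move_linear(g+u*.1453,R,rate=.05);hold(.4);st()
for n,k in(("scene","s7"),("side","d7"),("wrist","w7")):
    p=camera_params(n); im,d=snapshot(n)
    cv2.imwrite(f"pics/{k}.png",im[:,:,::-1]); np.savez(f"pics/{k}.npz",im=im,d=d,K=p["K"],T=p["T"])
s=cv2.imread("pics/s7.png");d=cv2.imread("pics/d7.png")
def c(im,x,y,w,h,k,n): cv2.imwrite(n,cv2.resize(im[y:y+h,x:x+w],None,fx=k,fy=k,interpolation=cv2.INTER_CUBIC))
c(s,370,130,80,60,9,"pics/c8.png")
c(d,220,210,90,70,8,"pics/c9.png")
E
```

```text
22.5917 [0.58  0.215 0.201] 0.023496759156152822 [-3.9895  2.1825  1.5445]
25.45 [0.5763 0.1001 0.201 ] 0.023398949231566987 [-8.1602  3.5814  3.4798]
```

View pics/c8.png

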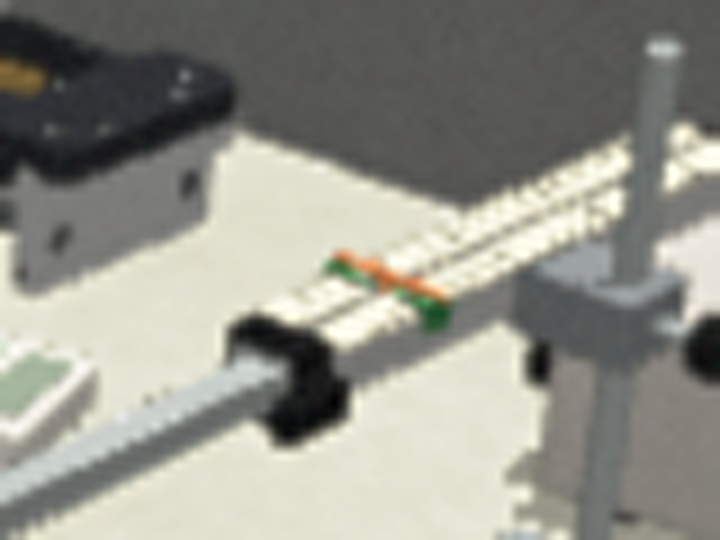

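View pics/c9.png

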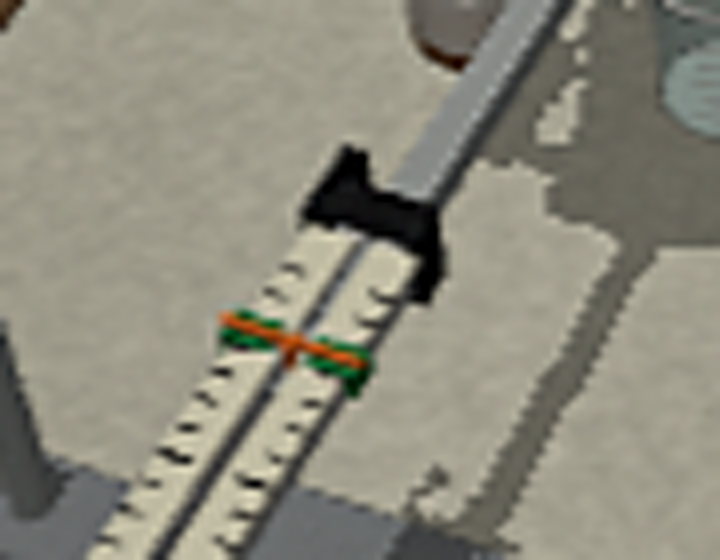

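View pics/w7.png

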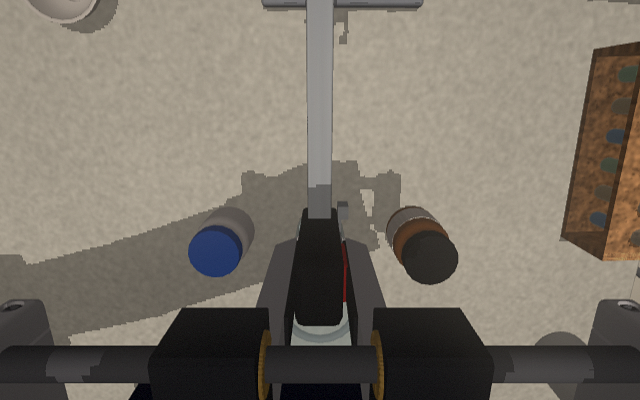

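```bash
python3 - <<'E'
from h import *
import cv2
np.set_printoptions(precision=4,suppress=True)
def pt(a,u,v):
    d=a['d'][int(round(v)),int(round(u))]; o,r=ray(a['K'],a['T'],u,v); return o+r*d
for f,L in(("w4",((317.7,182.6),(340,183))),("w6",((299,96),(338,96))),("w3",((318,90),(340,90.3)))):
    a=np.load(f"pics/{f}.npz"); print(f,[pt(a,*x) for x in L])
a=np.load("pics/w4.npz");print("ptr",pt(a,316,42),pt(a,352,43), pt(a,333.5,42.7))
im=[cv2.imread(f"pics/{x}.png") for x in("side0","d7")]
c=lambda i:cv2.resize(i[235:270,235:285],None,fx=8,fy=8,interpolation=cv2.INTER_CUBIC)
e=lambda i:cv2.resize(i[145:180,395:445],None,fx=8,fy=8,interpolation=cv2.INTER_CUBIC)
s=[cv2.imread(f"pics/{x}.png") for x in("scene0","s7")]
cv2.imwrite("pics/c10.png",np.vstack([np.hstack([c(i) for i in im]),np.hstack([e(i) for i in s])]))
th=.03;u=np.array([-np.sin(th),-np.cos(th),0])
for n,f in(("side","d7"),("scene","s7")):
    q=np.load(f"pics/{f}.npz"); P=np.array([.5824,.3283,.192])
    for k in(-.001,0,.001): print(n,k,np.array(proj(q['K'],q['T'],P+k*u)),np.array(proj(q['K'],q['T'],P+k*u-[0,0,.003])))
E
```

```text
w4 [array([0.5704, 0.3284, 0.1903]), array([0.5956, 0.3281, 0.191 ])]
w6 [array([0.5686, 0.3284, 0.1912]), array([0.5962, 0.3276, 0.1912])]
w3 [array([0.5707, 0.3284, 0.19  ]), array([0.5937, 0.3281, 0.1912])]
ptr [0.5691 0.4742 0.1946] [0.6053 0.4734 0.1933] [0.5867 0.4739 0.1922]
side -0.001 [255.9741 252.7603] [256.1438 253.6035]
side 0 [256.1888 252.4303] [256.3579 253.2736]
side 0.001 [256.4032 252.1008] [256.5717 252.9442]
scene -0.001 [413.2189 160.4932] [413.1113 161.4529]
scene 0 [412.9968 160.5967] [412.8894 161.5567]
scene 0.001 [412.7744 160.7003] [412.6673 161.6607]
```

View pics/c10.png

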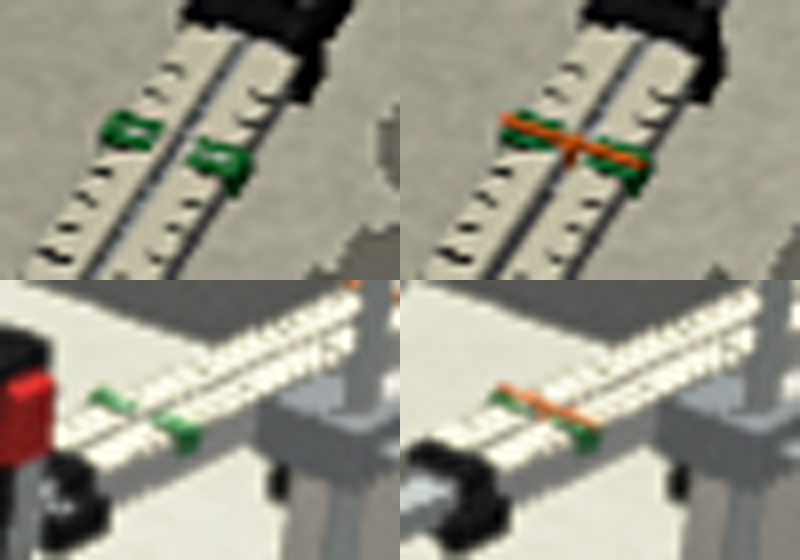

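```bash
python3 - <<'E'
from h import *
from bench import *
np.set_printoptions(precision=4,suppress=True)
def org(f,box):
    a=np.load(f"pics/{f}.npz");i=a['im'].astype(float);x,y,w,h=box
    s=i[y:y+h,x:x+w]; wt=np.clip(s[:,:,0]-1.6*s[:,:,1]+0*s[:,:,2],0,None)*(s[:,:,0]>120)
    Y,X=np.mgrid[y:y+h,x:x+w];W=wt.sum(); u,v=(X*wt).sum()/W,(Y*wt).sum()/W
    return u,v,onz(a['K'],a['T'],u,v,.1925),(wt>0).sum()
A=org("side0",(205,295,35,20));B=org("d7",(240,240,35,25));print(A,B,A[2]-B[2])
C=org("s7",(405,150,25,22));print(C)
D=org("w4",(300,30,70,25));print(D)
print("d7",np.linalg.norm(A[2]-B[2]),"mark-from-parked",D[2][1]-.3281)
print(read_position(),read_joints()[:2])
E
```

```text
(np.float64(221.3644646924829), np.float64(305.36218678815493), array([0.5872, 0.4725, 0.1925]), np.int64(25)) (np.float64(256.0553247321233), np.float64(252.2105838617975), array([0.5827, 0.3282, 0.1925]), np.int64(21)) [0.0045 0.1443 0.    ]
(np.float64(413.4526315789474), np.float64(160.4842105263158), array([0.5834, 0.3289, 0.1925]), np.int64(2))
(np.float64(336.00961538461536), np.float64(43.956730769230774), array([0.5893, 0.4726, 0.1925]), np.int64(20))
d7 0.1443768633184779 mark-from-parked 0.1445429637513242
[0.5763 0.1    0.201 ] [-0.1318  0.354 ]
```

```bash
python3 - <<'E'
from bench import *
import cv2,numpy as np
np.set_printoptions(precision=4,suppress=True)
th=.03;R=[np.pi,0,np.pi/2-th]
xs=np.array([np.cos(th),-np.sin(th),0]);u=np.array([-np.sin(th),-np.cos(th),0])
g=np.array([.5795,.2445,.201])+.002*xs
move_linear(g+u*.1459,R,rate=.02);hold(.5)
print(read_time(),read_position(),read_width(),np.array(read_wrist_force()))
for n,k in(("scene","s8"),("side","d8")):
    p=camera_params(n); im,d=snapshot(n)
    cv2.imwrite(f"pics/{k}.png",im[:,:,::-1]); np.savez(f"pics/{k}.npz",im=im,d=d,K=p["K"],T=p["T"])
d=cv2.imread("pics/d8.png");s=cv2.imread("pics/s8.png")
c=lambda i,x,y:cv2.resize(i[y:y+120,x:x+100],None,fx=4,fy=4,interpolation=cv2.INTER_CUBIC)
cv2.imwrite("pics/c11.png",np.hstack([c(d,240,180),c(s,310,150)]))
E
```

```text
26.35 [0.5763 0.0995 0.201 ] 0.023590724141536647 [-7.7951  3.5341  3.7671]
```

View pics/c11.png

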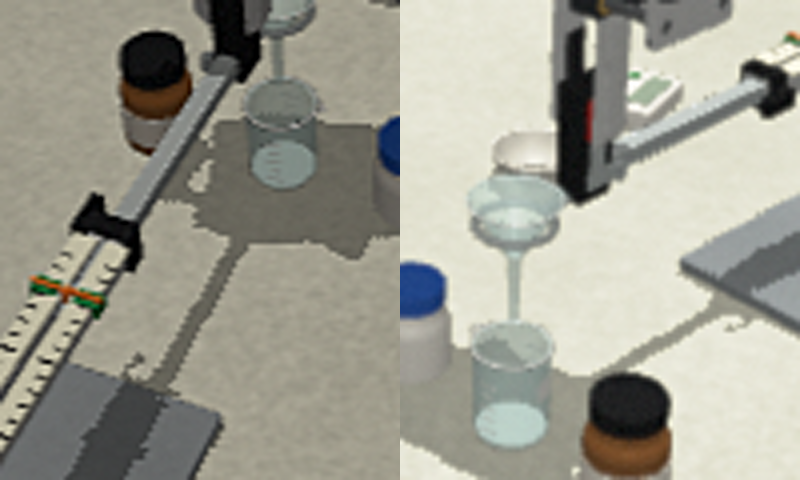

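View pics/s8.png

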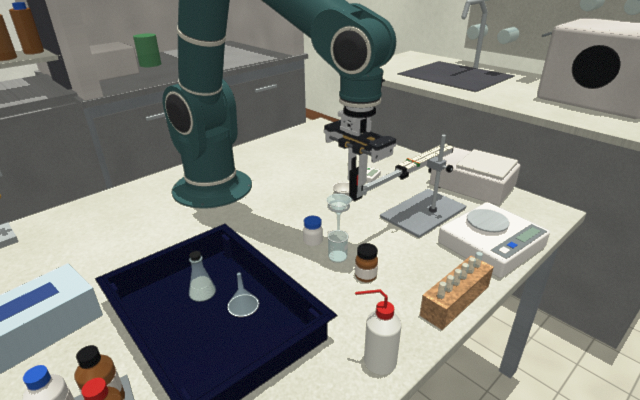

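The orange bar lies across both green clips and the spout hangs plumb over the beaker. The finger width of 23.6 mm means the button is fully in.

```bash
python3 - <<'E'
from bench import *
print(read_width(),read_position(),read_time());close_job()
E
```

```text
0.023454402227887756 [0.57629182 0.09948851 0.20102196] 26.45
the job is handed in; nothing more can be done
```

The beaker is standing at the filling place, and the arm is holding the boom out at the set-mark with the button squeezed in. I handed the job in at 26.5 s, so the 64 s limit was not a concern.

- **Beaker:** I lifted it out of the tray and stood it upright between the jars. It measured (0.573, 0.039) m afterwards. The jar midpoint measured (0.572, 0.039), and the boom's own line gave (0.574, 0.039). The last pictures show the spout plumb over it.
- **Boom:** I pinched the block and button at 25 N and drew the arm out about 145 mm. The fingers read 23.5 mm, less than the 25 mm for a fully pressed button, so the pads are probably giving a little.
- **Pointer on the mark:** In the last side view the orange bar lies across both green clips.
    - My estimates of the travel needed ran from 144.5 to 145.5 mm. After the first pull I added 0.6 mm, because the arm had lagged the command by about 0.8 mm.
    - Side-view checks before that nudge put the pointer within about 1 mm of the mark.
    - One rough comparison in the scene camera suggested it was about 4 mm short. I discounted it because the white lines could not be made out there, and that camera's direct fix on the pointer was within about 1 mm of the mark.
- **Everything else:** The gripper stayed clear of the jars, flask, spare funnel, dish and timer, and they look unmoved in the last pictures.

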